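# Refit the burr of a spice mill by feel and lock it

## Task

Put the washed burr back into the spice mill: take it from its drying ring, lower it into the mill's throat and, pressing only lightly, turn it until its cross-shaped key drops into the drive and the flange lies flat on the mill. Then, with the key home, turn it to the lock position, where its fin handle lies in line with the two lugs on the mill's top, and let go. Be gentle with the mill and leave the other things on the counter where they are.

Things in the scene. Friction and masses are not known exactly. Their poses are not given: they have to be found in the camera images.
- fin (a point): Centre of the burr's black fin handle, an upright flat bar 48 long (x axis) x 12 wide (y) x 34 tall; this point is half-way up it, 17 above the flange's upper face. z is the burr's axis, upright at the start. The burr is loose, 150 g, and 71 tall from key end to fin top. At the start it stands in the drying ring, flange on the ring's rim, turned any way.
- flange (a point): Centre of the underside of the burr's round flange (diameter 48, 6 thick), 23 below point fin, 31 above the key's end; same axes as fin. Below the flange is a steel barrel, diameter 30, 20 long, its lowest 6 tapering to diameter 23.
- key_end (a point): Centre of the burr's lower end, 54 below point fin; same axes. It is the end of a cross-shaped key 11 long: two crossing blades, each 24 long and 5 thick, one along x and one along y, so the key is the same every quarter turn.
- throat (a point): Centre of the mouth of the throat, a round hole of diameter 32.4 in the flat top of the mill, 100 above the counter. The mill is a fixed steel block 110 x 110 x 100 with a catch drawer. Its x axis is the lug line: two black lugs, each 14 x 8 and 5 tall, stand on the top 44 either side of the centre along x. With the key home, the flange's underside lies on this top.
- drive: Sprung carrier of the mill's drive disc; origin on the throat's axis, at the centre of the disc's upper face, 21 below the mouth. Through the disc goes a cross-shaped slot, arms 8 wide, for the key. These axes are the mill's, not the slot's: the slot's angle is not measured. At the start its arms stand 0.4 to 1.15 rad anticlockwise (from above) of the lug line, repeating every quarter turn.
- mill: The mill, origin at the centre of its underside. Its drive disc turns either way as far as needed against about 0.06 N m of friction and stays where left; hard pressing drags it round. The disc gives downwards from 2 N and ends its 4 mm travel at 7 N, then is rigid. With the key standing on it the flange is 10 (pressed: 6) above the mouth. Over 35 N of burr on drive is too rough.
- stand: Fixed white plastic drying ring, outer diameter 56, bore 38, 50 tall, on the counter; origin at the centre of its underside. The burr stands in it with its flange on the rim.
- spice_mid (a point): Bystander: amber glass spice jar with steel lid, diameter 48, 95 tall; point half-way up.
- bowl_rim (a point): Bystander: terracotta-coloured ceramic bowl, diameter 136, 60 tall; centre of its mouth.
- brushes_mid (a point): Bystander: stainless steel pastry brush holder, diameter 72, 120 tall, with two brushes up to 205 above the counter; point 60 above its foot.
- tub_low_mid (a point): Bystander: lower of two stacked white plastic storage tubs, 118 x 158 x 73 tall each; its centre.
- tub_top_mid (a point): Bystander: upper of the two stacked tubs; its centre.
- salt_mid (a point): Bystander: white ceramic salt jar, diameter 44, 75 tall; point half-way up.
- spoon_grip (a point): Bystander: wooden spoon 200 long lying on the counter; point on its handle.
Mind the look-alikes: they are no part of the job. Leave any turquoise look-alike of the part that bears fin alone. Leave any orange look-alike of the mill alone.

How it is judged:
By the outcome, as a careful person would: the job done as asked, in the order asked, and still so for the second after the job is handed in, with the robot touching nothing.
It also fails if it takes over 72 s, if anything falls off the work surface, if the arm or the gripper's body presses on something with over 40 N, if the wrist force passes 120 N, or if a joint passes its speed limit or range.

## Robot

A 6-joint arm with a two-finger parallel gripper is mounted at the origin on the work surface. World frame = base frame: x ahead of the robot, y to its left, z up, the work surface at z = 0. Lengths are in m, angles in rad, forces in N, time in s.
With the tool pointing down it reaches from about 0.425 to 0.95 m from the base axis. Payload 3.5 kg.
Tool frame: the origin (TCP) lies at the very end of the fingers, on their centre line; the grasp point (between the pads) lies 19 mm behind it; y points along the fingers, x is the direction in which the jaws open and shut, and the axes are right-handed (so a half turn about y gives the same grasp; the last joint's range is limited). The gripper opens to 85 mm and grips with 20 to 120 N. Pads are 22 mm wide; open, the fingers measure 114 mm over their backs; the gripper's body (76 mm by 85 mm) begins 54 mm behind the grasp point. The pads swing forward as they close: fully open they stand 13 mm farther back than shut.
Start: joints at [-1.308, 0.286, 1.577, -0, 1.279, -0.15], TCP at [0.271, -0.618, 0.231] pointing down, gripper open.
Joint ranges: [-2.77, 2.77], [-0.9, 2.22], [0.21, 2.48], [-1.53, 4.67], [0.24, 2.81], [-2.84, 2.84]. Speed limits (rad/s): [2.79, 2.79, 3.14, 3.14, 3.14, 3.14].

## Interface

Orientations are given as a unit quaternion [w, x, y, z].
In Python, from bench import readout, imaging, bot gives the robot as it stands. The module is installed in compiled form; this text tells all that it offers.
- The arm moves only by the shell command python3 -m jog 'ROWS'. ROWS is JSON, a list of rows, each an object of numbers: "tx", "ty", "tz": the shift along the tool's x, y, z in mm; "spin": the turn about the tool's y in degrees; "jaw": the closure, from 0 (fully open) to 1 (shut). In form: [{"tx": .., "ty": .., "tz": .., "spin": .., "jaw": ..}, ...]. A call has 1 to 20 rows; each row shifts and turns the pose as measured when the row begins, along the tool's axes as they then stand; what a row does not reach is not made up. A row lasts 1/8 s, in which the tool goes at most 62.5 mm and 10.7 degrees, less where a joint would pass 70% of its speed; a pose out of reach is approached as far as the arm can. A call is refused whole if a number of a shift passes 62.5 or a number of a turn 10.7, either way. A call with a gripper value outside its range is refused whole. The fingers move at their own pace and stop on an object; the grip force is fixed at half the most. Time passes only in rows, so rows that do not move let the fingers close. It gives the time, the measured TCP pose, the force and the opening at its end, in the units of the state.
- readout.get_obs(): the state, without advancing time (a new reading comes with each control period).
- imaging.get_image(name): name is "scene" or "top" or "wrist"; returns the picture (420x560x3 uint8, red, green, blue); there is no depth.
- imaging.camera_model(name): a dict with "fx", "fy", "cx", "cy" (pixels), "position" and "orientation" of the camera in the world; the wrist camera has in their place "tool_from_camera" (4x4, takes a point from camera to tool coordinates, whose origin is the TCP and whose axes are the tool frame's). Camera axes: x right, y down, z forward; pixel columns grow to the right and rows downward; lengths in m; the calibration is good to about 2 mm. A picture is of the moment at which its call begins: read the wrist's pose just before it. camera_model takes no time and is no camera call.
- bot.hand_in(): hands the job in, once; it reports no verdict.
The state is a dict: "t": time; "qpos": joint angles; "dq": joint speeds; "effort": joint torques, N m; "tool_pos": TCP position; "ee_rot": TCP orientation; "contact_force": force on the tool from outside, world axes, zero at the start; "moment": the same for the moment, N m; "opening": finger opening in m.
Only numpy, scipy, OpenCV 4.12 (cv2) and the standard library are available. Lean on these libraries where they do the work, as an engineer would, in place of code of your own. Each camera call takes 0.05 s, during which the arm holds its last target.

## Working session

There is one attempt and no reset: what is moved stays moved. The work goes in short steps, Python scripts to look and compute and a shell command to move; the robot and the scene stay as the last step left them, time stands still between calls to the robot, and variables do not carry over. Pictures are saved under pics/ and viewed, and the job is handed in when it is done.

```bash
mkdir -p pics; python3 - <<'E'
from bench import readout, imaging, bot
import cv2
o=readout.get_obs();print(o)
for n in ("scene","top","wrist"):
    cv2.imwrite(f"pics/{n}0.png",imaging.get_image(n)[:,:,::-1]);print(n,imaging.camera_model(n))
E
```

```text
{'t': 0.0, 'qpos': array([-1.30801524e+00,  2.87178501e-01,  1.57822141e+00, -4.73646747e-06,
        1.27856827e+00, -1.50017679e-01]), 'dq': array([-0.00053557,  0.00065051, -0.000753  , -0.00047509,  0.00020779,
       -0.00042049]), 'effort': array([ 7.54602988e-04, -4.05982232e+01, -2.92626214e+01, -8.76655804e-05,
        5.89592149e-03,  2.07410750e-06]), 'tool_pos': array([ 0.27063234, -0.61764157,  0.22991457]), 'ee_rot': array([ 0.59241422, -0.59129767,  0.38754585, -0.38629091]), 'contact_force': array([-0.23001473,  0.6478711 ,  0.64265766]), 'moment': array([-0.01399083,  0.00619823,  0.01275222]), 'opening': 0.08526370809964628}
scene {'fx': 422.10711168823093, 'fy': 422.10711168823093, 'cx': 281.14225912379027, 'cy': 213.83703739578846, 'position': array([ 1.01584137, -0.2779149 ,  0.92922738]), 'orientation': array([-0.25502791,  0.81372407,  0.49991012, -0.15133993])}
top {'fx': 380.12131461130554, 'fy': 380.12131461130554, 'cx': 276.3614089738948, 'cy': 213.44791607359673, 'position': array([0.31430469, 0.00828633, 1.10007052]), 'orientation': array([-0.0769379 ,  0.72003109, -0.68564028,  0.07438551])}
wrist {'fx': 353.3806408399347, 'fy': 353.3806408399347, 'cx': 284.24638911520185, 'cy': 206.77111447541, 'tool_from_camera': array([[ 9.99999673e-01,  7.60988913e-04,  2.75138148e-04,
         8.72410207e-04],
       [-6.55609503e-05, -2.62702284e-01,  9.64876938e-01,
        -1.41951341e-01],
       [ 8.06540072e-04, -9.64876640e-01, -2.62702148e-01,
         6.59900142e-02],
       [ 0.00000000e+00,  0.00000000e+00,  0.00000000e+00,
         1.00000000e+00]])}
```

View pics/scene0.png

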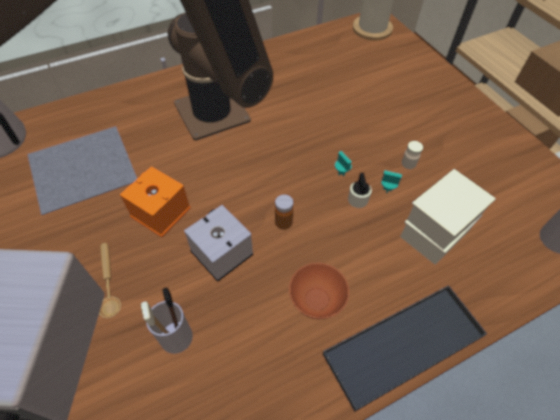

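View pics/top0.png

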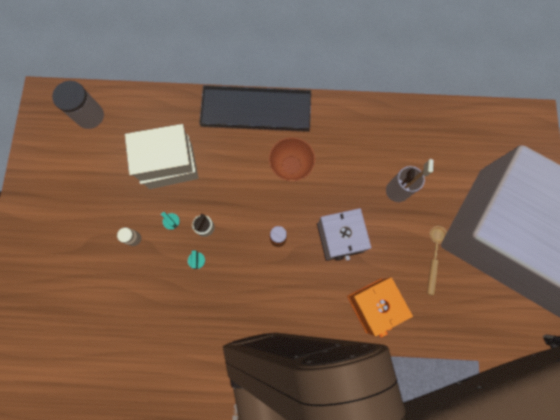

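View pics/wrist0.png

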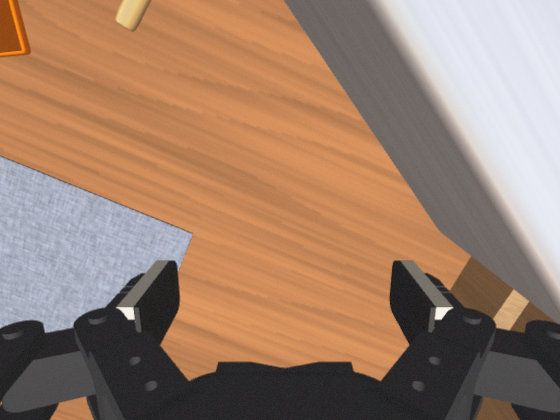

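```bash
cat > h.py <<'E'
import numpy as np,cv2
from scipy.spatial.transform import Rotation as R
from bench import readout, imaging, bot
def rot(q): return R.from_quat([q[1],q[2],q[3],q[0]]).as_matrix()
def cam(n,o=None):
    m=imaging.camera_model(n)
    if n=="wrist":
        o=o or readout.get_obs(); T=m["tool_from_camera"];Rt=rot(o["ee_rot"])
        return m,Rt@T[:3,:3],Rt@T[:3,3]+o["tool_pos"]
    return m,rot(m["orientation"]),np.array(m["position"])
def onplane(c,uv,z):
    m,Rc,p=c; uv=np.atleast_2d(uv)
    d=np.c_[(uv[:,0]-m["cx"])/m["fx"],(uv[:,1]-m["cy"])/m["fy"],np.ones(len(uv))]@Rc.T
    return p+d*((z-p[2])/d[:,2])[:,None]
def proj(c,P):
    m,Rc,p=c; q=(np.atleast_2d(P)-p)@Rc
    return np.c_[q[:,0]/q[:,2]*m["fx"]+m["cx"],q[:,1]/q[:,2]*m["fy"]+m["cy"]]
def save(n,img): cv2.imwrite(f"pics/{n}.png",img[:,:,::-1])
E
python3 - <<'E'
from h import *
a=cv2.imread("pics/top0.png");b=cv2.imread("pics/scene0.png")
f=lambda im,x,y,w,h:cv2.resize(im[y:y+h,x:x+w],(400,300),interpolation=cv2.INTER_CUBIC)
cv2.imwrite("pics/crop0.png",np.vstack([np.hstack([f(a,150,185,100,75),f(a,305,200,100,75)]),np.hstack([f(b,320,145,100,75),f(b,175,200,100,75)])]))
ct,cs=cam("top"),cam("scene")
print("burr fin top z~.09", onplane(ct,[[203,219]],.09),onplane(cs,[[361,180]],.09))
print("throat", onplane(ct,[[346,232]],.1),onplane(cs,[[218,234]],.1))
E
```

```text
burr fin top z~.09 [[0.50896519 0.21519749 0.09      ]] [[0.50355052 0.22095704 0.09      ]]
throat [[ 0.49049485 -0.17054966  0.1       ]] [[ 0.49632729 -0.16818552  0.1       ]]
```

View pics/crop0.png

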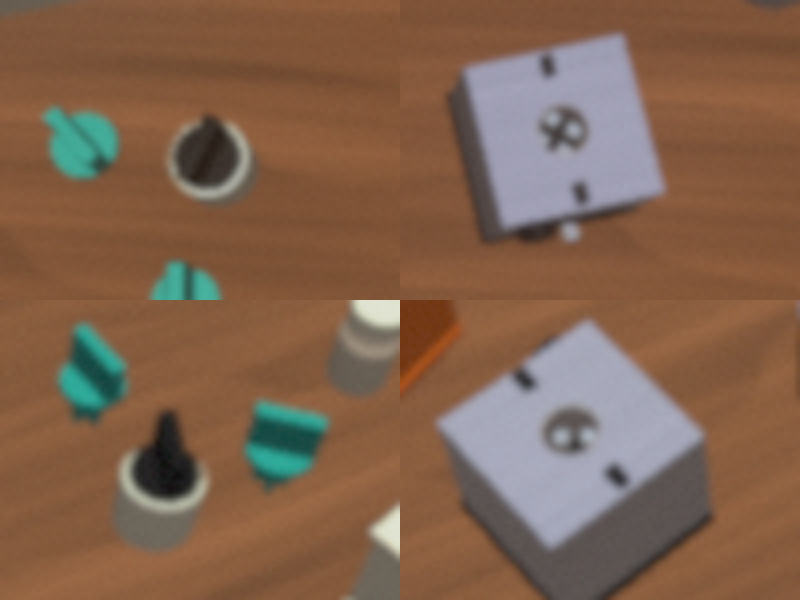

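```bash
python3 - <<'E'
from h import *
o=readout.get_obs();M=rot(o["ee_rot"]);print(M.round(3))
ct,cs=cam("top"),cam("scene")
print("box corners top",onplane(ct,[[523,150],[445,245],[560,300]],.0),onplane(cs,[[72,250],[102,300]],.0))
# triangulate box corner: top (523,150)?; scene
print("brush",onplane(ct,[[405,190],[432,165]],.06),onplane(cs,[[168,325]],.06))
print("mill orange",onplane(ct,[[382,306]],.1))
d=np.array([.50,-.19,.28])-o["tool_pos"];print(M.T@d*1000)
d=np.array([.43,-.35,.28])-o["tool_pos"];print(M.T@d*1000)
E
```

```text
[[ 0.401 -0.     0.916]
 [-0.916  0.002  0.401]
 [-0.002 -1.     0.   ]]
box corners top [[ 0.79050367 -0.73007177  0.        ]
 [ 0.48388436 -0.47677068  0.        ]
 [ 0.34305445 -0.79438867  0.        ]] [[ 0.31296875 -0.49972341  0.        ]
 [ 0.4802151  -0.46491902  0.        ]]
brush [[ 0.62663582 -0.3439329   0.06      ]
 [ 0.70539139 -0.42344093  0.06      ]] [[ 0.63348785 -0.34250903  0.06      ]]
mill orange [[ 0.30316897 -0.26443386  0.1       ]]
[-299.92739067  -49.11391248  381.65426139]
[-181.45327192  -49.37240939  253.34285751]
```

```bash
python3 -m jog '[{"tx":-30,"ty":-16,"tz":0,"spin":0,"jaw":0},{"tx":-50,"ty":-16,"tz":0,"spin":0,"jaw":0},{"tx":-50,"ty":-16,"tz":20,"spin":0,"jaw":0},{"tx":-40,"ty":0,"tz":50,"spin":0,"jaw":0},{"tx":-30,"ty":0,"tz":55,"spin":0,"jaw":0},{"tx":-30,"ty":0,"tz":55,"spin":0,"jaw":0},{"tx":-25,"ty":0,"tz":55,"spin":0,"jaw":0},{"tx":-25,"ty":0,"tz":55,"spin":0,"jaw":0},{"tx":-10,"ty":0,"tz":45,"spin":0,"jaw":0},{"tx":0,"ty":0,"tz":0,"spin":0,"jaw":0},{"tx":0,"ty":0,"tz":0,"spin":0,"jaw":0}]'
python3 - <<'E'
from h import *
o=readout.get_obs();print(o["tool_pos"],np.abs(o["dq"]).max(),o["contact_force"],o["qpos"])
save("w1",imaging.get_image("wrist"))
np.save("o1.npy",o,allow_pickle=True)
E
```

```text
t: 1.52
tool_pos: [0.4627, -0.2083, 0.2776]
ee_rot: [0.593, -0.59, 0.389, -0.387]
contact_force: [0.2, -0.1, -0.7]
opening: 0.0851
[ 0.46268391 -0.20834052  0.2775524 ] 0.015328816271926731 [ 0.20884849 -0.11156997 -0.66226111] [-0.62511109 -0.12235165  1.92779038  0.00376587  1.33955823  0.53482758]
```

View pics/w1.png

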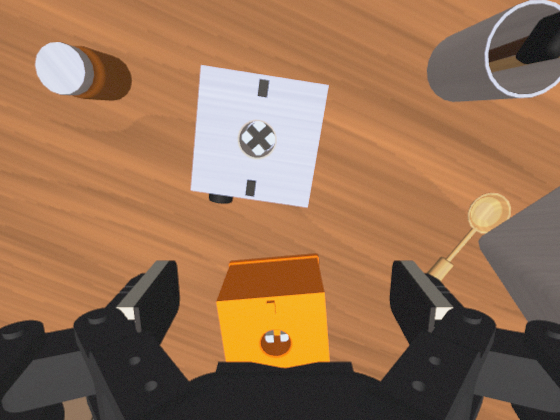

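```bash
python3 - <<'E'
from h import *
o=np.load("o1.npy",allow_pickle=True).item();c=cam("wrist",o)
im=cv2.imread("pics/w1.png");g=cv2.cvtColor(im,cv2.COLOR_BGR2GRAY)
# top quad corners -> lug masks
x0,y0,x1,y1=200,70,322,205
m=np.zeros_like(g);m[y0:y1,x0:x1]=(g[y0:y1,x0:x1]<110)
n,l,s,ce=cv2.connectedComponentsWithStats(m)
for i in range(1,n):
    if s[i,4]>30: print(s[i],ce[i], onplane(c,[ce[i]],.105)[0],onplane(c,[ce[i]],.1)[0])
# throat rim: crop upscale
cv2.imwrite("pics/thr1.png",cv2.resize(im[110:170,220:300],(800,600),interpolation=cv2.INTER_CUBIC))
# white top region: centroid of filled contour
w=((g>170)*255).astype(np.uint8);w[:60]=0;w[210:]=0;w[:,:185]=0;w[:,335:]=0
cs,_=cv2.findContours(w,cv2.RETR_EXTERNAL,cv2.CHAIN_APPROX_SIMPLE);k=max(cs,key=cv2.contourArea)
P=onplane(c,k[:,0].astype(float),.1)[:,:2].astype(np.float32);print(cv2.minAreaRect(P*1000))
E
```

```text
[258  80  10  17 139] [262.73381295  87.97122302] [ 0.53308851 -0.15796481  0.105     ] [ 0.53323862 -0.15755827  0.1       ]
[240 125  32  31 429] [256.05361305 138.995338  ] [ 0.49151865 -0.1689414   0.105     ] [ 0.49100807 -0.16870931  0.1       ]
[246 180   9  16 122] [250.04098361 187.63934426] [ 0.44902651 -0.18049254  0.105     ] [ 0.44784059 -0.18044404  0.1       ]
[209 194  24  10 184] [220.   198.75] [ 0.42834127 -0.15913761  0.105     ] [ 0.42682659 -0.15874971  0.1       ]
((490.70208740234375, -169.21356201171875), (110.6517105102539, 110.51216888427734), 15.049210548400879)
```

View pics/thr1.png

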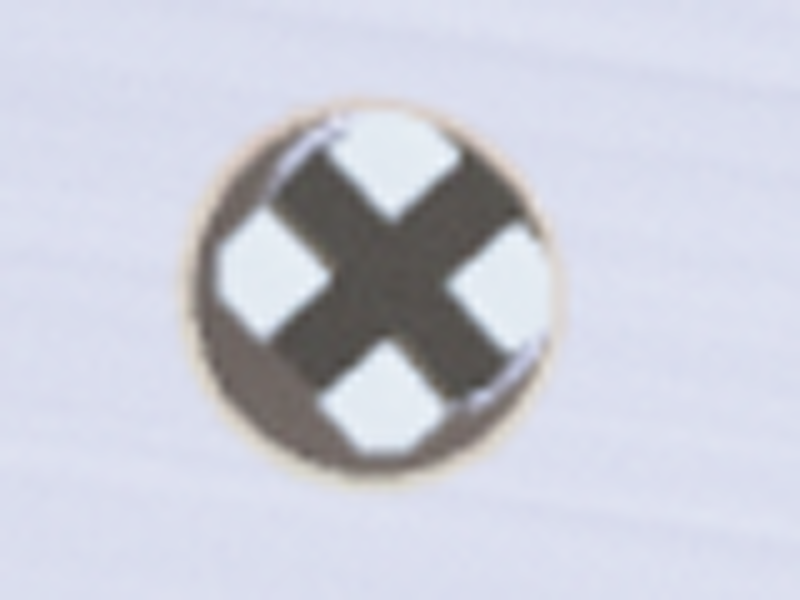

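```bash
python3 - <<'E'
from h import *
o=np.load("o1.npy",allow_pickle=True).item();c=cam("wrist",o)
E=[((393,218),(460,155)),((447,285),(515,225)),((330,278),(265,335)),((390,342),(318,400)),((330,278),(270,212)),((393,218),(325,148)),((447,285),(505,355)),((390,342),(448,408))]
for a,b in E:
    P=onplane(c,np.array([a,b])/10.-.45+[220,110],.079);d=P[1]-P[0];print(np.degrees(np.arctan2(d[1],d[0]))%90)
P=onplane(c,np.array([[393,218],[447,285],[390,342],[330,278]])/10.-.45+[220,110],.079);print(P.mean(0))
ell=onplane(c,[[220+37.4-.45,110+29.2-.45]],.1);print(ell)
print(imaging.camera_model("wrist")["tool_from_camera"].shape, c[2])
M=rot(o["ee_rot"]);print(M.T@(np.array([.46,.20,.28])-o["tool_pos"])*1000)
E
```

```text
65.68907924894594
64.14988529006884
63.75113229628971
61.64741754704397
65.56803888860875
67.77201047161606
63.1467529484282
64.58707300749087
[ 0.49098284 -0.16942451  0.079     ]
[[ 0.4915265  -0.16935976  0.1       ]]
(4, 4) [ 0.52364334 -0.18354402  0.41959439]
[-375.57617125   -0.41905444  160.3045201 ]
```

```bash
python3 -m jog '[{"tx":-30,"ty":0,"tz":14,"spin":0,"jaw":0},{"tx":-50,"ty":0,"tz":22,"spin":0,"jaw":0},{"tx":-50,"ty":0,"tz":22,"spin":0,"jaw":0},{"tx":-50,"ty":0,"tz":22,"spin":0,"jaw":0},{"tx":-50,"ty":0,"tz":22,"spin":0,"jaw":0},{"tx":-50,"ty":0,"tz":22,"spin":0,"jaw":0},{"tx":-50,"ty":0,"tz":20,"spin":0,"jaw":0},{"tx":-40,"ty":0,"tz":15,"spin":0,"jaw":0},{"tx":0,"ty":0,"tz":0,"spin":0,"jaw":0},{"tx":0,"ty":0,"tz":0,"spin":0,"jaw":0}]'
python3 - <<'E'
from h import *
o=readout.get_obs();print(o["tool_pos"],np.abs(o["dq"]).max(),o["contact_force"],o["qpos"])
save("w2",imaging.get_image("wrist"))
np.save("o2.npy",o,allow_pickle=True)
E
```

```text
t: 2.82
tool_pos: [0.4635, 0.1919, 0.2792]
ee_rot: [0.587, -0.585, 0.396, -0.396]
contact_force: [0.3, -0.4, 1.3]
opening: 0.0851
[0.46347704 0.19189067 0.27920389] 0.004439779660765175 [ 0.27784645 -0.42808883  1.25963731] [ 0.18889189 -0.14052354  1.94105921  0.00226738  1.33887181  1.37758639]
```

View pics/w2.png

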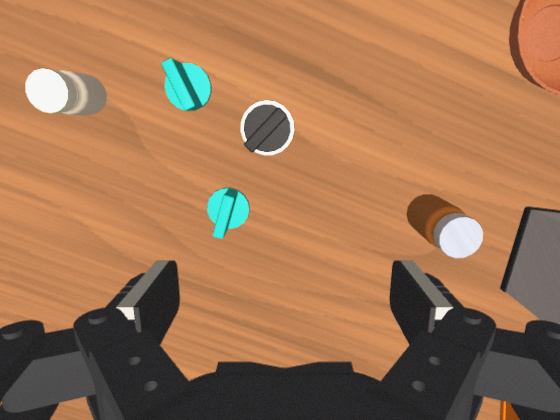

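```bash
python3 - <<'E'
from h import *
o=np.load("o2.npy",allow_pickle=True).item();c=cam("wrist",o)
im=cv2.imread("pics/w2.png");g=cv2.cvtColor(im,cv2.COLOR_BGR2GRAY)
cv2.imwrite("pics/b2.png",cv2.resize(im[98:158,228:308],(800,600),interpolation=cv2.INTER_CUBIC))
w=((im.min(2)>190)*255).astype(np.uint8);w[:95]=0;w[160:]=0;w[:,:230]=0;w[:,300:]=0
k=max(cv2.findContours(w,cv2.RETR_EXTERNAL,cv2.CHAIN_APPROX_SIMPLE)[0],key=cv2.contourArea)
(e,ax,an)=cv2.fitEllipse(k);print(e,ax,onplane(c,[e],.05))
hsv=cv2.cvtColor(im,cv2.COLOR_BGR2HSV);t=cv2.inRange(hsv,(80,80,80),(100,255,255))
n,l,s,ce=cv2.connectedComponentsWithStats(t)
for i in range(1,n):
    if s[i,4]>50: print(s[i],onplane(c,[ce[i]],.05))
print(c[2])
E
```

```text
(266.9017639160156, 127.29505157470703) (50.14806365966797, 52.15811538696289) [[0.50346605 0.2265507  0.05      ]]
[ 162   58   49   53 1869] [[0.5121162  0.31625974 0.05      ]]
[ 207  188   42   51 1455] [[0.40509254 0.23511316 0.05      ]]
[0.52482791 0.2152891  0.42132337]
```

View pics/b2.png

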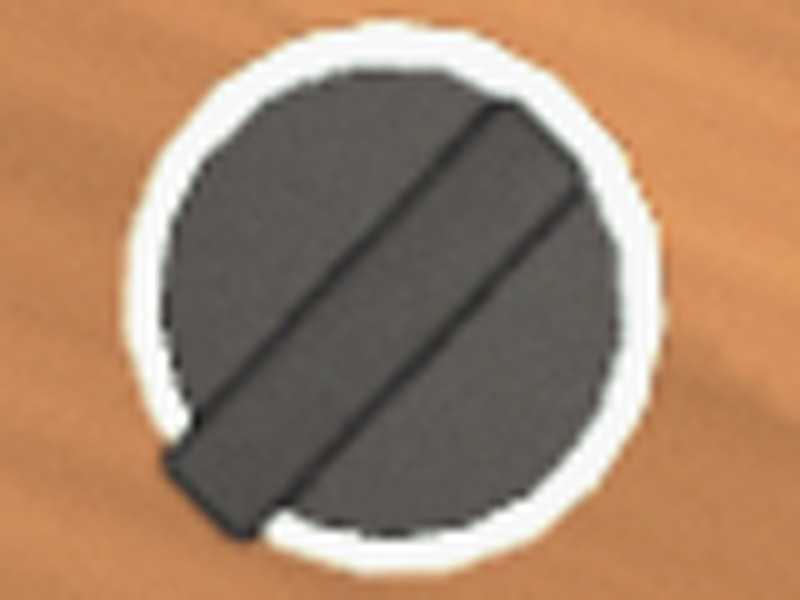

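```bash
python3 - <<'E'
from h import *
o=np.load("o2.npy",allow_pickle=True).item();c=cam("wrist",o)
k=np.array([[500,103],[582,183],[248,541],[166,460]])/10.-.45+[228,98]
P=onplane(c,k,.09);print(P.mean(0))
for i in range(4):
    d=P[(i+1)%4]-P[i];print(np.linalg.norm(d),np.degrees(np.arctan2(d[1],d[0])))
M=rot(o["ee_rot"]);print("toolx",np.degrees(np.arctan2(M[1,0],M[0,0])))
print(M.T@(np.r_[.503,.2265,.2]-o["tool_pos"])*1000)
e=onplane(c,[[39.3+228-.45,30.2+98-.45]],.056);print(e)
E
```

```text
[0.50279579 0.22630779 0.09      ]
0.010192168707824531 -111.43743079250741
0.044845221677500754 158.01444833482486
0.010522807239018595 66.77746732737683
0.04452176933241323 -22.4085038861558
toolx -68.13677152648626
[-17.2636151   79.36119499  49.36490676]
[[0.50337332 0.22625514 0.056     ]]
```

```bash
python3 -m jog '[{"spin":6},{"spin":10},{"spin":10},{"spin":10},{"spin":8},{"spin":0},{"spin":0}]'
python3 - <<'E'
from h import *
o=readout.get_obs();M=rot(o["ee_rot"]);print("toolx",np.degrees(np.arctan2(M[1,0],M[0,0])), M[:,1])
print(M.T@(np.r_[.5031,.2264,.061]-o["tool_pos"])*1000, o["dq"].max())
E
```

```text
toolx -68.16969135107996 [ 0.00172698  0.00282771 -0.99999451]
[-17.00853867 218.36998689  49.05660434] 0.0011538573483796564$[0]: bad value
```

Every key must be given.

```bash
python3 -m jog '[{"tx":0,"ty":0,"tz":0,"spin":6,"jaw":0},{"tx":0,"ty":0,"tz":0,"spin":10,"jaw":0},{"tx":0,"ty":0,"tz":0,"spin":10,"jaw":0},{"tx":0,"ty":0,"tz":0,"spin":10,"jaw":0},{"tx":0,"ty":0,"tz":0,"spin":9,"jaw":0},{"tx":0,"ty":0,"tz":0,"spin":0,"jaw":0},{"tx":0,"ty":0,"tz":0,"spin":0,"jaw":0}]'
cat > to.py <<'E'
from h import *
import sys
t=np.array([float(v) for v in sys.argv[1:4]])
o=readout.get_obs();M=rot(o["ee_rot"]);print("t %.2f toolx %.1f"%(o["t"],np.degrees(np.arctan2(M[1,0],M[0,0]))),"down",M[:,1].round(4),"pos",o["tool_pos"].round(4),"F",o["contact_force"].round(1),"M",o["moment"].round(3),"open",round(o["opening"],4),"q6 %.2f"%o["qpos"][5])
print("shift",(M.T@(t-o["tool_pos"])*1000).round(1),"dq",np.abs(o["dq"]).max().round(3))
E
python3 to.py .5031 .2264 .061
```

```text
t: 3.75
tool_pos: [0.4655, 0.1805, 0.2791]
ee_rot: [-0.378, 0.377, -0.598, 0.598]
contact_force: [0.1, -0.1, 0.3]
opening: 0.0856
t 3.75 toolx -115.5 down [ 2.1e-03  8.0e-04 -1.0e+00] pos [0.4655 0.1805 0.2791] F [ 0.1 -0.1  0.3] M [-0.027 -0.012 -0.024] open 0.0856 q6 2.18
shift [-57.2 218.2  13.9] dq 0.015
```

```bash
python3 -m jog '[{"tx":-30,"ty":20,"tz":7,"spin":-2,"jaw":0},{"tx":-25,"ty":40,"tz":6,"spin":-1,"jaw":0},{"tx":0,"ty":40,"tz":0,"spin":0,"jaw":0},{"tx":0,"ty":0,"tz":0,"spin":0,"jaw":0},{"tx":0,"ty":0,"tz":0,"spin":0,"jaw":0}]'
python3 to.py .5031 .2264 .061
python3 - <<'E'
from h import *
o=readout.get_obs();np.save("o3.npy",o,allow_pickle=True)
save("w3",imaging.get_image("wrist"))
E
```

```text
t: 4.38
tool_pos: [0.5043, 0.2247, 0.1806]
ee_rot: [-0.398, 0.392, -0.585, 0.588]
contact_force: [0.3, -0.5, 0.5]
opening: 0.0854
t 4.38 toolx -112.1 down [ 0.0087  0.0018 -1.    ] pos [0.5043 0.2247 0.1806] F [ 0.3 -0.5  0.5] M [-0.05   0.062  0.015] open 0.0854 q6 2.19
shift [ -0.5 119.5  -2.7] dq 0.018
```

View pics/w3.png

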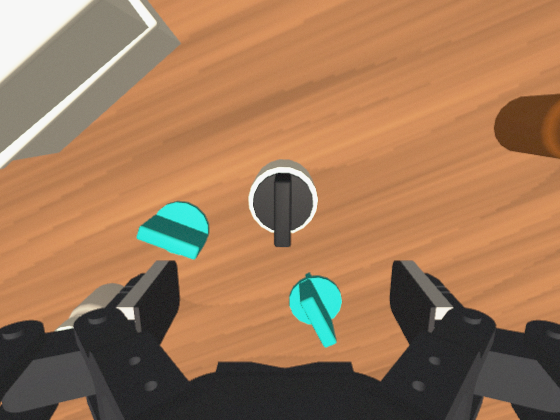

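```bash
python3 -m jog '[{"tx":-0.5,"ty":20,"tz":-2.7,"spin":0,"jaw":0.4},{"tx":0,"ty":30,"tz":0,"spin":0,"jaw":0.5},{"tx":0,"ty":0,"tz":0,"spin":0,"jaw":0.5},{"tx":0,"ty":0,"tz":0,"spin":0,"jaw":0.5}]'
python3 to.py .5031 .2264 .061
python3 - <<'E'
from h import *
o=readout.get_obs();np.save("o4.npy",o,allow_pickle=True)
im=imaging.get_image("wrist");save("w4",im);save("w4c",cv2.resize(im[150:330,180:420],(800,600)))
E
```

```text
t: 4.92
tool_pos: [0.5044, 0.2266, 0.1331]
ee_rot: [-0.4, 0.389, -0.584, 0.589]
contact_force: [-0.0, -0.5, -0.6]
opening: 0.0432
t 4.92 toolx -112.1 down [ 0.0169  0.0038 -0.9999] pos [0.5044 0.2266 0.1331] F [-0.  -0.5 -0.6] M [0.022 0.034 0.034] open 0.0432 q6 2.20
shift [ 1.4 72.  -2.2] dq 0.017
```

View pics/w4c.png

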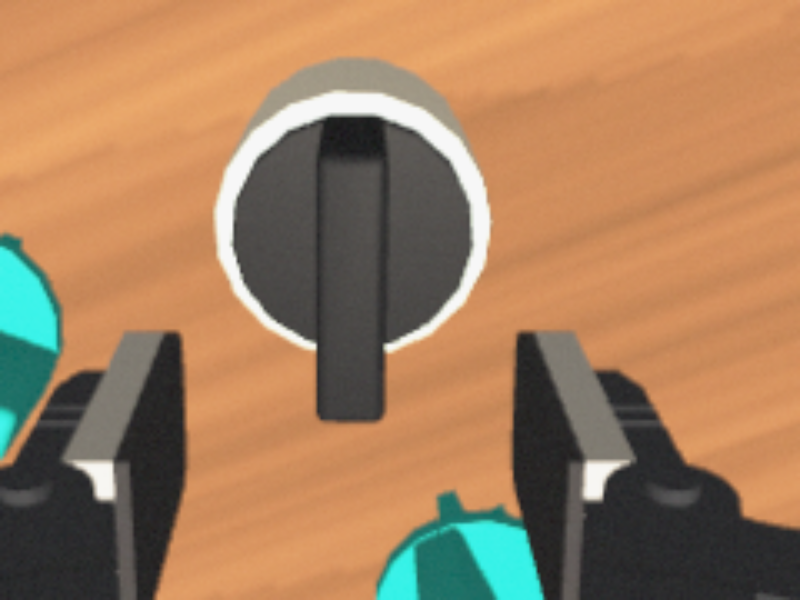

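```bash
python3 -m jog '[{"tx":0.7,"ty":10,"tz":-1.1,"spin":0,"jaw":0.5},{"tx":0.7,"ty":10,"tz":-1.1,"spin":0,"jaw":0.5},{"tx":0,"ty":10,"tz":0,"spin":0,"jaw":0.5},{"tx":0,"ty":10,"tz":0,"spin":0,"jaw":0.5},{"tx":0,"ty":10,"tz":0,"spin":0,"jaw":0.5},{"tx":0,"ty":10,"tz":0,"spin":0,"jaw":0.5},{"tx":0,"ty":5,"tz":0,"spin":0,"jaw":0.5},{"tx":0,"ty":0,"tz":0,"spin":0,"jaw":0.5},{"tx":0,"ty":0,"tz":0,"spin":0,"jaw":0.5}]'
python3 to.py .5031 .2264 .061
```

```text
t: 6.1
tool_pos: [0.5035, 0.2266, 0.0645]
ee_rot: [-0.401, 0.388, -0.584, 0.589]
contact_force: [0.3, 0.4, 0.7]
opening: 0.0424
t 6.10 toolx -112.1 down [ 0.0185  0.0042 -0.9998] pos [0.5035 0.2266 0.0645] F [0.3 0.4 0.7] M [-0.013  0.032  0.008] open 0.0424 q6 2.20
shift [ 0.4  3.5 -0.4] dq 0.003
```

```bash
python3 -m jog '[{"tx":0.4,"ty":2,"tz":-0.4,"spin":0,"jaw":0.5},{"tx":0,"ty":0,"tz":0,"spin":0,"jaw":0.8},{"tx":0,"ty":0,"tz":0,"spin":0,"jaw":1},{"tx":0,"ty":0,"tz":0,"spin":0,"jaw":1},{"tx":0,"ty":0,"tz":0,"spin":0,"jaw":1},{"tx":0,"ty":0,"tz":0,"spin":0,"jaw":1},{"tx":0,"ty":0,"tz":0,"spin":0,"jaw":1}]'
python3 to.py .5031 .2264 .061
```

```text
t: 6.98
tool_pos: [0.5037, 0.2266, 0.0636]
ee_rot: [-0.402, 0.388, -0.584, 0.589]
contact_force: [0.5, -0.0, -0.9]
opening: 0.011
t 6.97 toolx -112.1 down [ 0.0206  0.0047 -0.9998] pos [0.5037 0.2266 0.0636] F [ 0.5 -0.  -0.9] M [0.019 0.008 0.066] open 0.011 q6 2.20
shift [ 0.4  2.6 -0.5] dq 0.001
```

```bash
python3 -m jog '[{"tx":0,"ty":-8,"tz":0,"spin":0,"jaw":1},{"tx":0,"ty":-15,"tz":0,"spin":0,"jaw":1},{"tx":0,"ty":-20,"tz":0,"spin":0,"jaw":1},{"tx":0,"ty":-30,"tz":0,"spin":0,"jaw":1},{"tx":0,"ty":-30,"tz":0,"spin":0,"jaw":1},{"tx":0,"ty":-30,"tz":0,"spin":0,"jaw":1},{"tx":0,"ty":0,"tz":0,"spin":0,"jaw":1},{"tx":0,"ty":0,"tz":0,"spin":0,"jaw":1}]'
python3 to.py .4911 -.1693 .2
python3 - <<'E'
from h import *
im=imaging.get_image("wrist");save("w5",im)
E
```

```text
t: 7.98
tool_pos: [0.5, 0.2258, 0.2047]
ee_rot: [-0.402, 0.387, -0.584, 0.589]
contact_force: [0.1, -1.2, -2.2]
opening: 0.011
t 7.97 toolx -112.1 down [ 0.022   0.0051 -0.9997] pos [0.5    0.2258 0.2047] F [ 0.1 -1.2 -2.2] M [ 0.03  -0.005 -0.004] open 0.011 q6 2.20
shift [369.4   2.5 140.5] dq 0.018
```

View pics/w5.png

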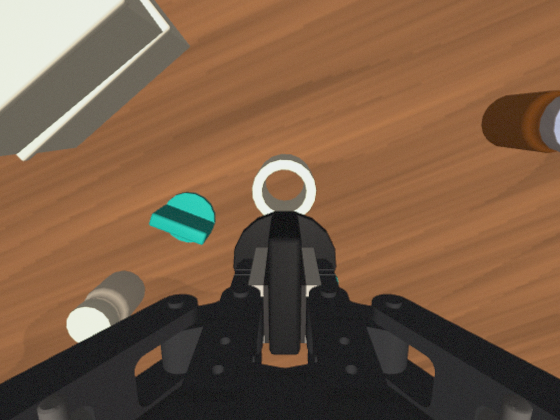

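```bash
python3 -m jog '[{"tx":25,"ty":0,"tz":9.5,"spin":0,"jaw":1},{"tx":45,"ty":0,"tz":17,"spin":0,"jaw":1},{"tx":45,"ty":0,"tz":17,"spin":0,"jaw":1},{"tx":45,"ty":0,"tz":17,"spin":0,"jaw":1},{"tx":45,"ty":0,"tz":17,"spin":0,"jaw":1},{"tx":45,"ty":0,"tz":17,"spin":0,"jaw":1},{"tx":45,"ty":0,"tz":17,"spin":0,"jaw":1},{"tx":40,"ty":0,"tz":16,"spin":0,"jaw":1},{"tx":20,"ty":0,"tz":8,"spin":0,"jaw":1},{"tx":0,"ty":0,"tz":0,"spin":0,"jaw":1},{"tx":0,"ty":0,"tz":0,"spin":0,"jaw":1}]'
python3 to.py .4911 -.1693 .2
```

```text
t: 9.4
tool_pos: [0.4835, -0.1632, 0.184]
ee_rot: [0.396, -0.394, 0.591, -0.581]
contact_force: [-0.0, -0.4, -1.4]
opening: 0.0107
t 9.40 toolx -112.1 down [-0.0057  0.0134 -0.9999] pos [ 0.4835 -0.1632  0.184 ] F [-0.  -0.4 -1.4] M [ 0.004 -0.045  0.021] open 0.0107 q6 1.42
shift [  2.7 -16.2   9.2] dq 0.009
```

```bash
cat > burr.py <<'E'
from h import *
import sys
# grasp frame
y=np.array([.0206,.0047,-.9998]);y/=np.linalg.norm(y)
a=np.radians(-112.1);x=np.array([np.cos(a),np.sin(a),0]);x-=y*(x@y);x/=np.linalg.norm(x)
G=np.c_[x,y,np.cross(x,y)];g=np.array([.5037,.2266,.0636])
b=lambda z:G.T@(np.array([.5031,.2264,z])-g)
FL,KE=b(.05),b(.019);AX=G.T@np.array([0,0,1.]);FX=G.T@np.array([np.cos(np.radians(-22.2)),np.sin(np.radians(-22.2)),0])
C=np.array([.4911,-.1693])
if __name__=="__main__":
    o=readout.get_obs();M=rot(o["ee_rot"]);p=o["tool_pos"]
    fl,ke,ax,fx=M@FL+p,M@KE+p,M@AX,M@FX
    print("t %.2f"%o["t"],"F",o["contact_force"].round(1),"M",o["moment"].round(3),"open %.4f"%o["opening"],"dq %.3f"%np.abs(o["dq"]).max(),"tcp",p.round(4),"down",M[:,1].round(4))
    print("flange z %.1f above mill; off xy mm"%((fl[2]-.1)*1e3),((fl[:2]-C)*1e3).round(1),"key off",((ke[:2]-C)*1e3).round(1),"axis tilt",ax[:2].round(4),"fin deg %.1f"%np.degrees(np.arctan2(fx[1],fx[0])))
    print("tool shift to centre mid-burr:",(M.T@np.r_[C-(fl[:2]+ke[:2])/2,0]*1e3).round(1))
E
python3 burr.py
```

```text
t 9.40 F [-0.  -0.4 -1.4] M [ 0.004 -0.045  0.021] open 0.0107 dq 0.009 tcp [ 0.4835 -0.1632  0.184 ] down [-0.0057  0.0134 -0.9999]
flange z 70.4 above mill; off xy mm [-8.5  6.1] key off [-9.4  6.3] axis tilt [ 0.0262 -0.0087] fin deg -22.2
tool shift to centre mid-burr: [ 2.4 -0.1 10.6]
```

```bash
python3 -m jog '[{"tx":1.2,"ty":0,"tz":5.5,"spin":1.5,"jaw":1},{"tx":1.2,"ty":0,"tz":5,"spin":1.5,"jaw":1},{"tx":0,"ty":0,"tz":0,"spin":0,"jaw":1},{"tx":0,"ty":0,"tz":0,"spin":0,"jaw":1}]'
python3 burr.py
python3 - <<'E'
from h import *
im=imaging.get_image("wrist");save("w6",im)
im=imaging.get_image("scene");save("s6",cv2.resize(im[180:280,150:290],(800,571),interpolation=cv2.INTER_CUBIC))
E
```

```text
t: 9.9
tool_pos: [0.4931, -0.1672, 0.1833]
ee_rot: [0.38, -0.379, 0.602, -0.591]
contact_force: [-0.4, 0.3, -1.4]
opening: 0.011
t 9.90 F [-0.4  0.3 -1.4] M [-0.016  0.003 -0.021] open 0.0110 dq 0.005 tcp [ 0.4931 -0.1672  0.1833] down [-0.0064  0.0144 -0.9999]
flange z 69.7 above mill; off xy mm [1.  2.1] key off [0.1 2.5] axis tilt [ 0.0272 -0.0107] fin deg -25.2
tool shift to centre mid-burr: [ 2.3 -0.   0.5]
```

View pics/w6.png

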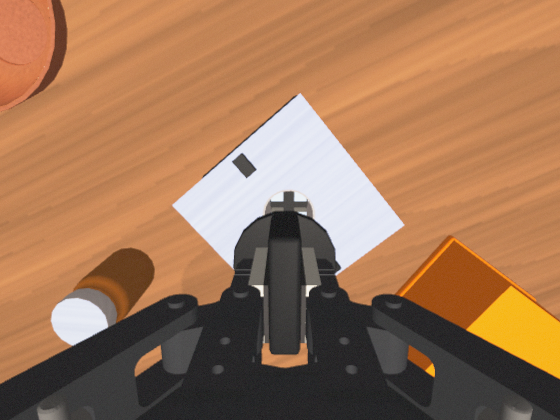

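View pics/s6.png

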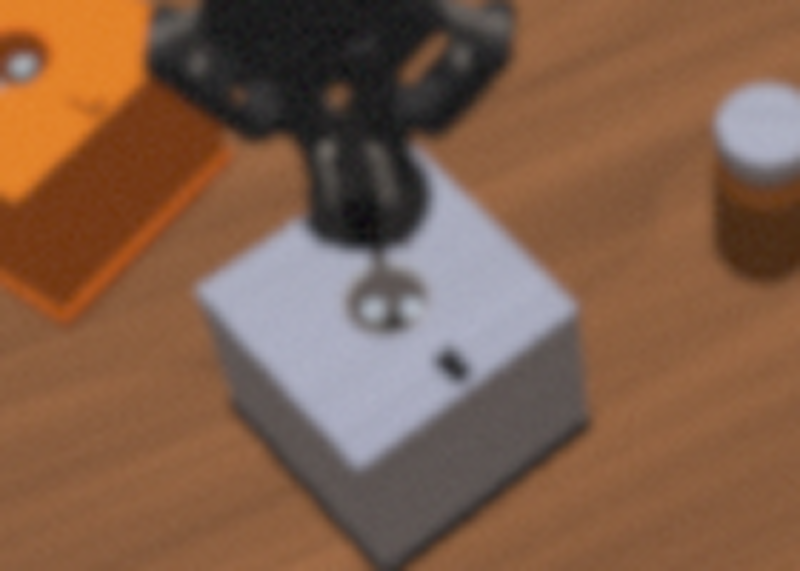

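```bash
python3 - <<'E'
from h import *
c=cam("wrist");im=cv2.imread("pics/w6.png")
cv2.imwrite("pics/w6c.png",cv2.resize(im[180:240,245:325],(800,600),interpolation=cv2.INTER_CUBIC))
g=cv2.cvtColor(im,cv2.COLOR_BGR2GRAY)
m=np.zeros_like(g);m[140:190,220:270]=g[140:190,220:270]<110
n,l,s,ce=cv2.connectedComponentsWithStats(m);i=1+s[1:,4].argmax();print(ce[i],onplane(c,[ce[i]],.105))
E
```

```text
[243.90974729 165.15884477] [[ 0.53344121 -0.15848792  0.105     ]]
```

View pics/w6c.png

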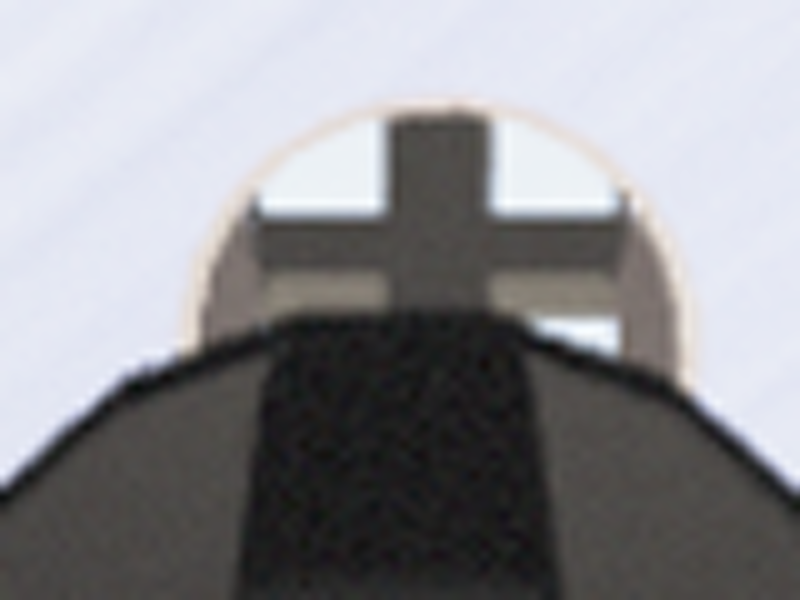

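```bash
python3 -m jog '[{"tx":2.2,"ty":4,"tz":0.5,"spin":0,"jaw":1},{"tx":0,"ty":8,"tz":0,"spin":0,"jaw":1},{"tx":0,"ty":10,"tz":0,"spin":0,"jaw":1},{"tx":0,"ty":8,"tz":0,"spin":0,"jaw":1},{"tx":0,"ty":0,"tz":0,"spin":0,"jaw":1},{"tx":0,"ty":0,"tz":0,"spin":0,"jaw":1}]'
python3 burr.py
```

```text
t: 10.75
tool_pos: [0.4916, -0.1689, 0.1502]
ee_rot: [0.38, -0.379, 0.603, -0.591]
contact_force: [0.4, 0.4, -1.9]
opening: 0.0108
t 10.75 F [ 0.4  0.4 -1.9] M [-0.009 -0.01   0.068] open 0.0108 dq 0.007 tcp [ 0.4916 -0.1689  0.1502] down [-0.0079  0.0152 -0.9999]
flange z 36.6 above mill; off xy mm [-0.5  0.4] key off [-1.4  0.8] axis tilt [ 0.0287 -0.0116] fin deg -25.2
tool shift to centre mid-burr: [ 0.1 -0.   1.1]
```

```bash
python3 -m jog '[{"tx":0.1,"ty":4,"tz":1.1,"spin":0,"jaw":1},{"tx":0,"ty":5,"tz":0,"spin":0,"jaw":1},{"tx":0,"ty":5,"tz":0,"spin":0,"jaw":1},{"tx":0,"ty":3,"tz":0,"spin":0,"jaw":1},{"tx":0,"ty":0,"tz":0,"spin":0,"jaw":1}]'
python3 burr.py
```

```text
t: 11.38
tool_pos: [0.4928, -0.1694, 0.1325]
ee_rot: [0.38, -0.379, 0.602, -0.591]
contact_force: [0.8, -0.9, -1.0]
opening: 0.0109
t 11.38 F [ 0.8 -0.9 -1. ] M [ 0.01  -0.01   0.011] open 0.0109 dq 0.003 tcp [ 0.4928 -0.1694  0.1325] down [-0.007   0.0147 -0.9999]
flange z 19.0 above mill; off xy mm [ 0.7 -0.1] key off [-0.2  0.3] axis tilt [ 0.0278 -0.0111] fin deg -25.2
tool shift to centre mid-burr: [ 0.2  0.  -0.2]
```

```bash
python3 -m jog '[{"tx":0.2,"ty":2.5,"tz":-0.2,"spin":0,"jaw":1},{"tx":0,"ty":2.5,"tz":0,"spin":0,"jaw":1},{"tx":0,"ty":2,"tz":0,"spin":0,"jaw":1},{"tx":0,"ty":0,"tz":0,"spin":0,"jaw":1}]'
python3 burr.py
```

```text
t: 11.88
tool_pos: [0.4926, -0.1695, 0.1253]
ee_rot: [0.38, -0.379, 0.602, -0.591]
contact_force: [0.5, 0.7, -1.5]
opening: 0.011
t 11.88 F [ 0.5  0.7 -1.5] M [-0.028 -0.024  0.014] open 0.0110 dq 0.003 tcp [ 0.4926 -0.1695  0.1253] down [-0.0065  0.0144 -0.9999]
flange z 11.7 above mill; off xy mm [ 0.5 -0.2] key off [-0.3  0.2] axis tilt [ 0.0273 -0.0108] fin deg -25.2
tool shift to centre mid-burr: [ 0.   0.  -0.1]
```

```bash
python3 -m jog '[{"tx":0,"ty":1.5,"tz":0,"spin":0,"jaw":1},{"tx":0,"ty":1.5,"tz":0,"spin":0,"jaw":1},{"tx":0,"ty":0,"tz":0,"spin":0,"jaw":1}]'
python3 burr.py
python3 -m jog '[{"tx":0,"ty":1.5,"tz":0,"spin":0,"jaw":1},{"tx":0,"ty":0,"tz":0,"spin":0,"jaw":1}]'
python3 burr.py
```

```text
t: 12.25
tool_pos: [0.4927, -0.1695, 0.1222]
ee_rot: [0.38, -0.379, 0.602, -0.591]
contact_force: [-0.4, 0.2, -1.3]
opening: 0.0112
t 12.25 F [-0.4  0.2 -1.3] M [-0.003 -0.027 -0.014] open 0.0112 dq 0.002 tcp [ 0.4927 -0.1695  0.1222] down [-0.0063  0.0143 -0.9999]
flange z 8.7 above mill; off xy mm [ 0.6 -0.2] key off [-0.2  0.1] axis tilt [ 0.0271 -0.0107] fin deg -25.2
tool shift to centre mid-burr: [ 0.1  0.  -0.2]
t: 12.5
tool_pos: [0.4927, -0.1695, 0.1207]
ee_rot: [0.38, -0.379, 0.602, -0.591]
contact_force: [-0.1, -0.7, -1.3]
opening: 0.0109
t 12.50 F [-0.1 -0.7 -1.3] M [-0.019  0.027  0.009] open 0.0109 dq 0.004 tcp [ 0.4927 -0.1695  0.1207] down [-0.0062  0.0142 -0.9999]
flange z 7.1 above mill; off xy mm [ 0.6 -0.2] key off [-0.2  0.1] axis tilt [ 0.027  -0.0106] fin deg -25.2
tool shift to centre mid-burr: [ 0.1  0.  -0.2]
```

```bash
python3 -m jog '[{"tx":0,"ty":1.5,"tz":0,"spin":0,"jaw":1},{"tx":0,"ty":1.5,"tz":0,"spin":0,"jaw":1},{"tx":0,"ty":0,"tz":0,"spin":0,"jaw":1}]'
python3 burr.py
python3 -m jog '[{"tx":0,"ty":1.2,"tz":0,"spin":0,"jaw":1},{"tx":0,"ty":0,"tz":0,"spin":0,"jaw":1}]'
python3 burr.py
```

```text
t: 12.88
tool_pos: [0.4927, -0.1694, 0.1175]
ee_rot: [0.38, -0.379, 0.602, -0.591]
contact_force: [-0.1, 0.7, -0.6]
opening: 0.0108
t 12.88 F [-0.1  0.7 -0.6] M [ 0.009 -0.031  0.021] open 0.0108 dq 0.002 tcp [ 0.4927 -0.1694  0.1175] down [-0.0061  0.0142 -0.9999]
flange z 3.9 above mill; off xy mm [ 0.6 -0.1] key off [-0.2  0.2] axis tilt [ 0.0269 -0.0106] fin deg -25.2
tool shift to centre mid-burr: [ 0.1  0.  -0.2]
t: 13.12
tool_pos: [0.4927, -0.1694, 0.1162]
ee_rot: [0.38, -0.379, 0.602, -0.591]
contact_force: [-0.6, -0.2, -1.3]
opening: 0.0111
t 13.12 F [-0.6 -0.2 -1.3] M [-0.022 -0.069  0.048] open 0.0111 dq 0.003 tcp [ 0.4927 -0.1694  0.1162] down [-0.0062  0.0142 -0.9999]
flange z 2.6 above mill; off xy mm [ 0.6 -0.1] key off [-0.2  0.2] axis tilt [ 0.027  -0.0106] fin deg -25.2
tool shift to centre mid-burr: [ 0.1  0.  -0.2]
```

```bash
for i in 1; do python3 -m jog '[{"tx":0,"ty":1,"tz":0,"spin":0,"jaw":1},{"tx":0,"ty":0,"tz":0,"spin":0,"jaw":1}]'; done
python3 burr.py
python3 -m jog '[{"tx":0,"ty":0.6,"tz":0,"spin":0,"jaw":1},{"tx":0,"ty":0,"tz":0,"spin":0,"jaw":1}]'
python3 burr.py
python3 -m jog '[{"tx":0,"ty":0.6,"tz":0,"spin":0,"jaw":1},{"tx":0,"ty":0,"tz":0,"spin":0,"jaw":1}]'
python3 burr.py
```

```text
t: 13.38
tool_pos: [0.4927, -0.1694, 0.1152]
ee_rot: [0.38, -0.379, 0.602, -0.591]
contact_force: [0.3, 0.5, -1.0]
opening: 0.0107
t 13.38 F [ 0.3  0.5 -1. ] M [ 0.043 -0.032 -0.005] open 0.0107 dq 0.003 tcp [ 0.4927 -0.1694  0.1152] down [-0.006   0.0141 -0.9999]
flange z 1.6 above mill; off xy mm [ 0.7 -0.1] key off [-0.2  0.2] axis tilt [ 0.0268 -0.0105] fin deg -25.2
tool shift to centre mid-burr: [ 0.1  0.  -0.2]
t: 13.62
tool_pos: [0.4927, -0.1694, 0.1145]
ee_rot: [0.38, -0.379, 0.602, -0.591]
contact_force: [-0.7, -0.6, -0.9]
opening: 0.0109
t 13.62 F [-0.7 -0.6 -0.9] M [-0.008 -0.053 -0.03 ] open 0.0109 dq 0.002 tcp [ 0.4927 -0.1694  0.1145] down [-0.0061  0.0141 -0.9999]
flange z 1.0 above mill; off xy mm [ 0.6 -0.1] key off [-0.2  0.2] axis tilt [ 0.0269 -0.0105] fin deg -25.2
tool shift to centre mid-burr: [ 0.1  0.  -0.2]
t: 13.88
tool_pos: [0.4928, -0.1694, 0.114]
ee_rot: [0.38, -0.379, 0.602, -0.591]
contact_force: [-0.5, -0.8, 0.1]
opening: 0.0113
t 13.88 F [-0.5 -0.8  0.1] M [0.016 0.003 0.001] open 0.0113 dq 0.002 tcp [ 0.4928 -0.1694  0.114 ] down [-0.0059  0.014  -0.9999]
flange z 0.4 above mill; off xy mm [ 0.7 -0.2] key off [-0.1  0.2] axis tilt [ 0.0267 -0.0104] fin deg -25.2
tool shift to centre mid-burr: [ 0.1  0.  -0.3]
```

```bash
python3 -m jog '[{"tx":0,"ty":0,"tz":0,"spin":0,"jaw":0.7},{"tx":0,"ty":0,"tz":0,"spin":0,"jaw":0.7},{"tx":0,"ty":0,"tz":0,"spin":0,"jaw":0.7},{"tx":0,"ty":0,"tz":0,"spin":0,"jaw":0.7}]'
python3 to.py .4911 -.1693 .1145
python3 - <<'E'
from h import *
im=imaging.get_image("wrist");save("w7",im)
im=imaging.get_image("scene");save("s7",cv2.resize(im[180:280,150:290],(800,571),interpolation=cv2.INTER_CUBIC))
E
```

```text
t: 14.38
tool_pos: [0.4935, -0.1698, 0.115]
ee_rot: [0.381, -0.378, 0.601, -0.592]
contact_force: [-0.3, -0.8, 0.5]
opening: 0.0256
t 14.38 toolx -115.1 down [-0.0042  0.013  -0.9999] pos [ 0.4935 -0.1698  0.115 ] F [-0.3 -0.8  0.5] M [-0.021 -0.018  0.038] open 0.0256 q6 1.47
shift [ 0.5  0.5 -2.4] dq 0.001
```

View pics/w7.png

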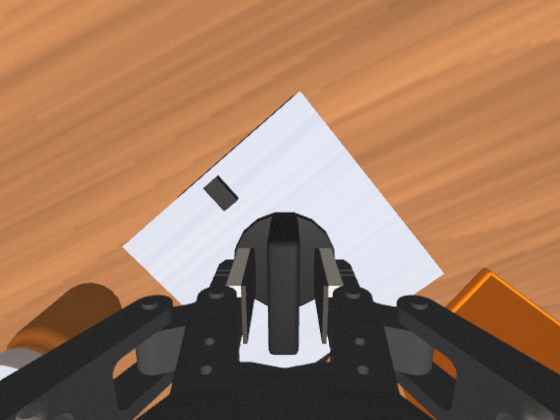

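View pics/s7.png

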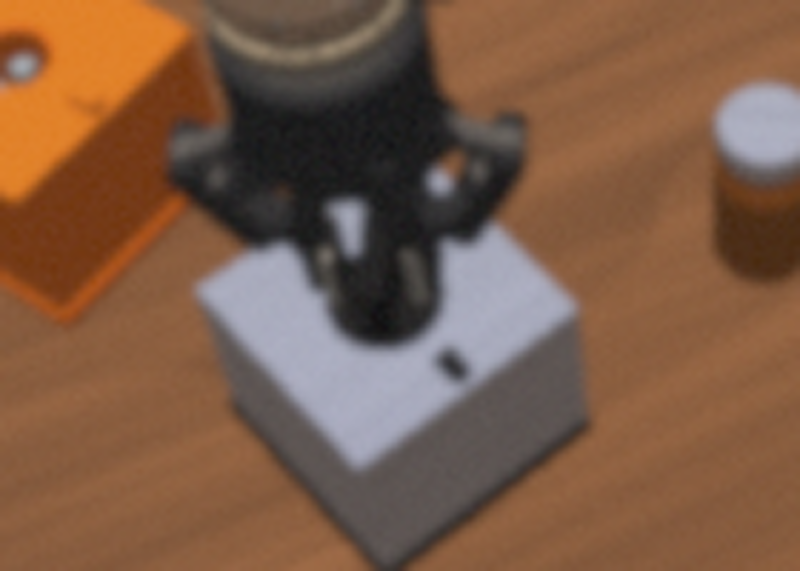

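```bash
python3 -m jog '[{"tx":0.5,"ty":0,"tz":-2.4,"spin":0,"jaw":0.7},{"tx":0,"ty":0,"tz":0,"spin":0,"jaw":0.7},{"tx":0,"ty":0,"tz":0,"spin":0,"jaw":1},{"tx":0,"ty":0,"tz":0,"spin":0,"jaw":1},{"tx":0,"ty":0,"tz":0,"spin":0,"jaw":1},{"tx":0,"ty":0,"tz":0,"spin":0,"jaw":1},{"tx":0,"ty":0,"tz":0,"spin":0,"jaw":1}]'
python3 to.py .4911 -.1693 .1145
python3 -m jog '[{"tx":0,"ty":0,"tz":0,"spin":-3,"jaw":1},{"tx":0,"ty":0,"tz":0,"spin":-4,"jaw":1},{"tx":0,"ty":0,"tz":0,"spin":-4,"jaw":1},{"tx":0,"ty":0,"tz":0,"spin":0,"jaw":1}]'
python3 to.py .4911 -.1693 .1145
```

```text
t: 15.35
tool_pos: [0.4909, -0.1692, 0.115]
ee_rot: [0.381, -0.378, 0.601, -0.592]
contact_force: [-1.2, -0.5, 1.3]
opening: 0.011
t 15.35 toolx -115.1 down [-0.0044  0.0131 -0.9999] pos [ 0.4909 -0.1692  0.115 ] F [-1.2 -0.5  1.3] M [0.013 0.068 0.056] open 0.011 q6 1.47
shift [0.  0.5 0.3] dq 0.001
t: 15.85
tool_pos: [0.4903, -0.1687, 0.1151]
ee_rot: [0.438, -0.435, 0.562, -0.551]
contact_force: [0.6, 0.2, 0.4]
opening: 0.0108
t 15.85 toolx -103.8 down [-0.0063  0.0146 -0.9999] pos [ 0.4903 -0.1687  0.1151] F [0.6 0.2 0.4] M [-0.091 -0.042  0.002] open 0.0108 q6 1.27
shift [0.4 0.6 0.9] dq 0.002
```

```bash
python3 -m jog '[{"tx":0.3,"ty":0,"tz":0.7,"spin":-4,"jaw":1},{"tx":0.1,"ty":0,"tz":0.2,"spin":-4,"jaw":1},{"tx":0.1,"ty":0,"tz":0.2,"spin":-4,"jaw":1},{"tx":0,"ty":0,"tz":0,"spin":0,"jaw":1}]'
python3 to.py .4911 -.1693 .1145
python3 -m jog '[{"tx":0.1,"ty":0,"tz":0.2,"spin":-4,"jaw":1},{"tx":0.1,"ty":0,"tz":0.2,"spin":-4,"jaw":1},{"tx":0.1,"ty":0,"tz":0.2,"spin":-4,"jaw":1},{"tx":0,"ty":0,"tz":0,"spin":0,"jaw":1}]'
python3 to.py .4911 -.1693 .1145
```

```text
t: 16.35
tool_pos: [0.4904, -0.1689, 0.1151]
ee_rot: [0.494, -0.49, 0.514, -0.501]
contact_force: [0.2, -0.0, 0.2]
opening: 0.0107
t 16.35 toolx -91.8 down [-0.0092  0.0164 -0.9998] pos [ 0.4904 -0.1689  0.1151] F [ 0.2 -0.   0.2] M [-0.004 -0.044 -0.034] open 0.0107 q6 1.07
shift [0.4 0.6 0.7] dq 0.006
t: 16.85
tool_pos: [0.4905, -0.1691, 0.1152]
ee_rot: [0.544, -0.54, 0.461, -0.448]
contact_force: [0.5, -0.2, 0.4]
opening: 0.0112
t 16.85 toolx -80.0 down [-0.0108  0.0169 -0.9998] pos [ 0.4905 -0.1691  0.1152] F [ 0.5 -0.2  0.4] M [-0.047  0.02  -0.054] open 0.0112 q6 0.86
shift [0.3 0.7 0.6] dq 0.011
```

```bash
python3 -m jog '[{"tx":0.1,"ty":0,"tz":0.2,"spin":-2.5,"jaw":1},{"tx":0.1,"ty":0,"tz":0.2,"spin":-2.2,"jaw":1},{"tx":0,"ty":0,"tz":0,"spin":0,"jaw":1},{"tx":0,"ty":0,"tz":0,"spin":0,"jaw":1}]'
python3 to.py .4911 -.1693 .1145
```

```text
t: 17.35
tool_pos: [0.4906, -0.1691, 0.1152]
ee_rot: [0.561, -0.557, 0.44, -0.426]
contact_force: [-0.9, 0.3, 1.5]
opening: 0.0105
t 17.35 toolx -75.5 down [-0.012   0.0171 -0.9998] pos [ 0.4906 -0.1691  0.1152] F [-0.9  0.3  1.5] M [-0.009  0.139 -0.105] open 0.0105 q6 0.78
shift [0.3 0.7 0.5] dq 0.003
```

```bash
python3 -m jog '[{"tx":0,"ty":0,"tz":0,"spin":-0.6,"jaw":1},{"tx":0,"ty":0,"tz":0,"spin":0,"jaw":1},{"tx":0,"ty":0,"tz":0,"spin":0,"jaw":0.8},{"tx":0,"ty":0,"tz":0,"spin":0,"jaw":0.6},{"tx":0,"ty":0,"tz":0,"spin":0,"jaw":0.6},{"tx":0,"ty":0,"tz":0,"spin":0,"jaw":0.6}]'
python3 to.py .4911 -.1693 .1145
python3 -m jog '[{"tx":0,"ty":-6,"tz":0,"spin":0,"jaw":0.6},{"tx":0,"ty":-15,"tz":0,"spin":0,"jaw":0.6},{"tx":0,"ty":-25,"tz":0,"spin":0,"jaw":0.6},{"tx":0,"ty":-40,"tz":0,"spin":0,"jaw":0.6},{"tx":0,"ty":-40,"tz":-20,"spin":0,"jaw":0.4},{"tx":0,"ty":0,"tz":-20,"spin":0,"jaw":0},{"tx":0,"ty":0,"tz":0,"spin":0,"jaw":0},{"tx":0,"ty":0,"tz":0,"spin":0,"jaw":0}]'
python3 to.py .4911 -.1693 .1145
python3 - <<'E'
from h import *
o=readout.get_obs();np.save("o8.npy",o,allow_pickle=True)
im=imaging.get_image("wrist");save("w8",im)
im=imaging.get_image("scene");save("s8",im)
im=imaging.get_image("top");save("t8",im)
E
```

```text
t: 18.1
tool_pos: [0.4909, -0.1693, 0.1151]
ee_rot: [0.564, -0.559, 0.436, -0.423]
contact_force: [0.9, -0.0, -0.7]
opening: 0.034
t 18.10 toolx -74.9 down [-0.0109  0.0167 -0.9998] pos [ 0.4909 -0.1693  0.1151] F [ 0.9 -0.  -0.7] M [-0.014 -0.024 -0.048] open 0.034 q6 0.77
shift [0.1 0.6 0.1] dq 0.002
t: 19.1
tool_pos: [0.4545, -0.1828, 0.2534]
ee_rot: [0.564, -0.559, 0.433, -0.426]
contact_force: [-0.6, -0.2, -0.2]
opening: 0.0855
t 19.10 toolx -74.8 down [-0.0032  0.0116 -0.9999] pos [ 0.4545 -0.1828  0.2534] F [-0.6 -0.2 -0.2] M [ 0.027 -0.028 -0.013] open 0.0855 q6 0.71
shift [ -1.8 138.9  38.8] dq 0.007
```

View pics/w8.png

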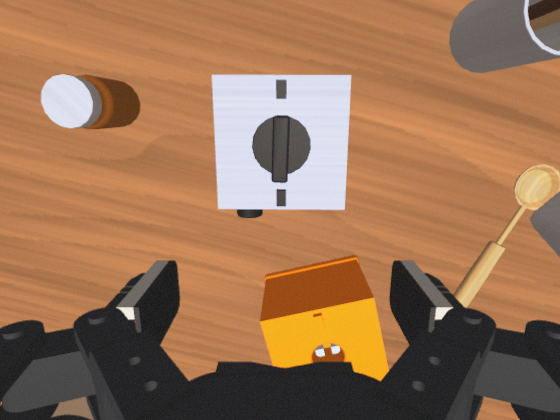

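View pics/s8.png

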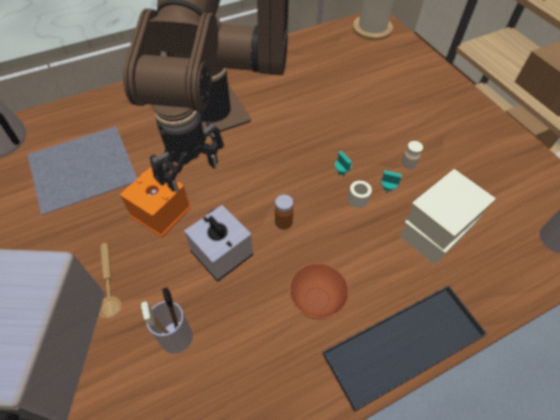

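```bash
python3 - <<'E'
from h import *
o=np.load("o8.npy",allow_pickle=True).item();c=cam("wrist",o)
im=cv2.imread("pics/w8.png");g=cv2.cvtColor(im,cv2.COLOR_BGR2GRAY)
cv2.imwrite("pics/w8c.png",cv2.resize(im[70:220,181:381],(800,600),interpolation=cv2.INTER_CUBIC))
m=np.zeros_like(g);m[76:207,222:342]=g[76:207,222:342]<120
n,l,s,ce=cv2.connectedComponentsWithStats(m);L=[]
for i in range(1,n):
    if s[i,4]>60: print(s[i],ce[i]); L+= [onplane(c,[ce[i]],.105)[0]] if s[i,4]<500 else []
d=L[0]-L[1];print("lug line",np.degrees(np.arctan2(d[1],d[0])),"mid",(L[0]+L[1])/2,np.linalg.norm(d))
E
```

```text
[276  80  10  18 170] [280.71176471  88.36470588]
[ 252  116   58   67 2774] [280.73179524 146.1149964 ]
[277 189   9  17 132] [280.52272727 197.27272727]
lug line 14.947504160859557 mid [ 0.49128623 -0.16897912  0.105     ] 0.08745244041250294
```

View pics/w8c.png

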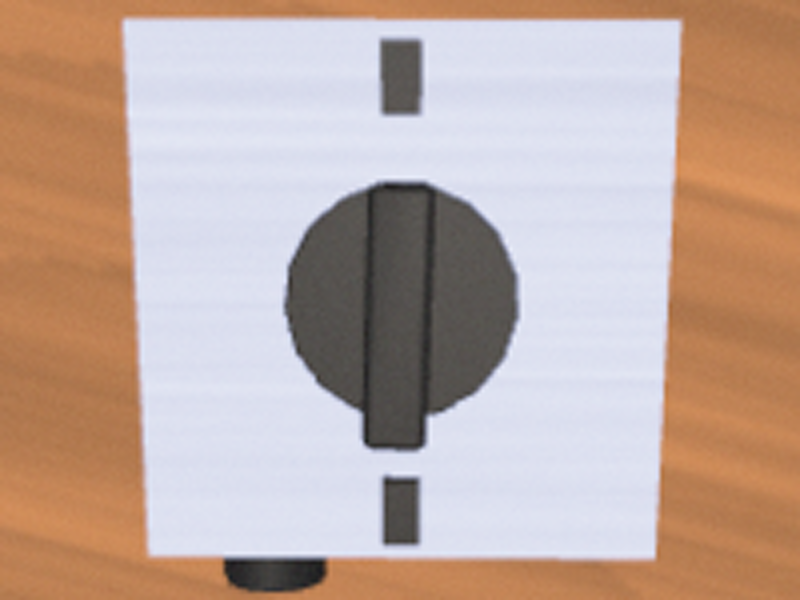

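```bash
python3 - <<'E'
from h import *
o=np.load("o8.npy",allow_pickle=True).item();c=cam("wrist",o)
for z in(.14,):
    P=onplane(c,np.array([[370,186],[434,186],[425,447],[364,446]])/4.-.37+[181,70],z)
    a=(P[0]+P[1])/2;b=(P[2]+P[3])/2;d=a-b;print(z,P.mean(0),np.linalg.norm(d),np.degrees(np.arctan2(d[1],d[0])))
E
```

```text
0.14 [ 0.49147874 -0.16938773  0.14      ] 0.04636814006520642 13.368248091440831
```

```bash
python3 -m jog '[{"tx":0,"ty":0,"tz":15,"spin":1.0,"jaw":0.2},{"tx":-1,"ty":20,"tz":20,"spin":0.6,"jaw":0.5},{"tx":0,"ty":20,"tz":0,"spin":0,"jaw":0.5},{"tx":0,"ty":0,"tz":0,"spin":0,"jaw":0.5},{"tx":0,"ty":0,"tz":0,"spin":0,"jaw":0.5}]'
python3 to.py .4911 -.1693 .1155
```

```text
t: 19.88
tool_pos: [0.4896, -0.1709, 0.2092]
ee_rot: [0.558, -0.553, 0.443, -0.431]
contact_force: [-0.0, 0.2, 1.5]
opening: 0.043
t 19.88 toolx -76.4 down [-0.0087  0.0153 -0.9998] pos [ 0.4896 -0.1709  0.2092] F [-0.   0.2  1.5] M [0.072 0.025 0.02 ] open 0.043 q6 0.79
shift [ 0.4 93.7  2.3] dq 0.011
```

Good place for a closer look at the fin before regrasping.

```bash
python3 - <<'E'
from h import *
o=readout.get_obs();c=cam("wrist",o);np.save("o9.npy",o,allow_pickle=True)
im=imaging.get_image("wrist");save("w9",im);save("w9c",cv2.resize(im[70:270,150:416],(798,600),interpolation=cv2.INTER_CUBIC))
E
```

```text
(no output)
```

View pics/w9c.png

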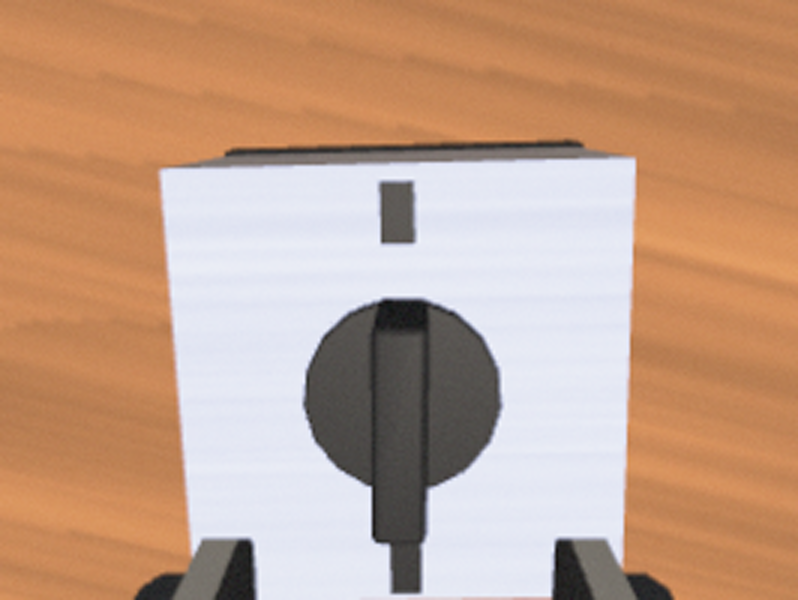

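```bash
python3 -m jog '[{"tx":0.4,"ty":12,"tz":1.2,"spin":0,"jaw":0.5},{"tx":0,"ty":20,"tz":1.0,"spin":0,"jaw":0.6},{"tx":0,"ty":20,"tz":0,"spin":0,"jaw":0.6},{"tx":0,"ty":15,"tz":0,"spin":0,"jaw":0.6},{"tx":0,"ty":12,"tz":0,"spin":0,"jaw":0.6},{"tx":0,"ty":7,"tz":0,"spin":0,"jaw":0.6},{"tx":0,"ty":0,"tz":0,"spin":0,"jaw":0.6}]'
python3 to.py .4911 -.1693 .1155
```

```text
t: 20.8
tool_pos: [0.4924, -0.1707, 0.1214]
ee_rot: [0.558, -0.553, 0.441, -0.434]
contact_force: [-0.3, 0.1, 0.4]
opening: 0.0339
t 20.80 toolx -76.4 down [-0.0039  0.0124 -0.9999] pos [ 0.4924 -0.1707  0.1214] F [-0.3  0.1  0.4] M [-0.001 -0.017  0.007] open 0.0339 q6 0.80
shift [-1.6  6.  -1. ] dq 0.01
```

```bash
python3 -m jog '[{"tx":-1.6,"ty":3,"tz":-1,"spin":0,"jaw":0.6},{"tx":0,"ty":2.5,"tz":0,"spin":0,"jaw":0.6},{"tx":0,"ty":0,"tz":0,"spin":0,"jaw":0.7},{"tx":0,"ty":0,"tz":0,"spin":0,"jaw":1},{"tx":0,"ty":0,"tz":0,"spin":0,"jaw":1},{"tx":0,"ty":0,"tz":0,"spin":0,"jaw":1},{"tx":0,"ty":0,"tz":0,"spin":0,"jaw":1}]'
python3 to.py .4911 -.1693 .1155
python3 -m jog '[{"tx":0,"ty":0,"tz":0,"spin":-1.5,"jaw":1},{"tx":0,"ty":0,"tz":0,"spin":0,"jaw":1},{"tx":0,"ty":0,"tz":0,"spin":0,"jaw":1}]'
python3 to.py .4911 -.1693 .1155
```

```text
t: 21.68
tool_pos: [0.4919, -0.1691, 0.1174]
ee_rot: [0.559, -0.552, 0.441, -0.434]
contact_force: [0.5, 1.6, 0.4]
opening: 0.0108
t 21.68 toolx -76.5 down [-0.0014  0.0124 -0.9999] pos [ 0.4919 -0.1691  0.1174] F [0.5 1.6 0.4] M [ 0.108 -0.03  -0.033] open 0.0108 q6 0.80
shift [-0.   1.9 -0.8] dq 0.002
t: 22.05
tool_pos: [0.4917, -0.169, 0.1174]
ee_rot: [0.565, -0.558, 0.433, -0.427]
contact_force: [-1.4, -0.2, 0.5]
opening: 0.0107
t 22.05 toolx -74.9 down [-0.002   0.013  -0.9999] pos [ 0.4917 -0.169   0.1174] F [-1.4 -0.2  0.5] M [ 0.126  0.066 -0.106] open 0.0107 q6 0.77
shift [ 0.2  1.9 -0.7] dq 0.001
```

```bash
python3 -m jog '[{"tx":0,"ty":0,"tz":0,"spin":0,"jaw":0.8},{"tx":0,"ty":0,"tz":0,"spin":0,"jaw":0.6},{"tx":0,"ty":0,"tz":0,"spin":0,"jaw":0.6},{"tx":0,"ty":0,"tz":0,"spin":0,"jaw":0.6},{"tx":0,"ty":-6,"tz":0,"spin":0,"jaw":0.6},{"tx":0,"ty":-15,"tz":0,"spin":0,"jaw":0.6},{"tx":0,"ty":-25,"tz":0,"spin":0,"jaw":0.6},{"tx":0,"ty":-30,"tz":0,"spin":0,"jaw":0.6},{"tx":0,"ty":-15,"tz":0,"spin":0,"jaw":0.5},{"tx":0,"ty":0,"tz":0,"spin":0,"jaw":0.5},{"tx":0,"ty":0,"tz":0,"spin":0,"jaw":0.5}]'
python3 to.py .4911 -.1693 .1155
python3 - <<'E'
from h import *
o=readout.get_obs();np.save("o10.npy",o,allow_pickle=True)
im=imaging.get_image("wrist");save("w10",im);save("w10c",cv2.resize(im[70:270,150:416],(798,600),interpolation=cv2.INTER_CUBIC))
s=imaging.get_image("scene");save("s10",cv2.resize(s[170:270,150:290],(800,571),interpolation=cv2.INTER_CUBIC))
E
```

```text
t: 23.42
tool_pos: [0.4925, -0.1709, 0.2148]
ee_rot: [0.565, -0.559, 0.431, -0.428]
contact_force: [0.6, 0.0, -0.0]
opening: 0.0426
t 23.43 toolx -74.8 down [ 0.0014  0.0098 -1.    ] pos [ 0.4925 -0.1709  0.2148] F [ 0.6  0.  -0. ] M [ 0.008 -0.022 -0.01 ] open 0.0426 q6 0.77
shift [-1.  99.4 -1.3] dq 0.003
```

View pics/w10c.png

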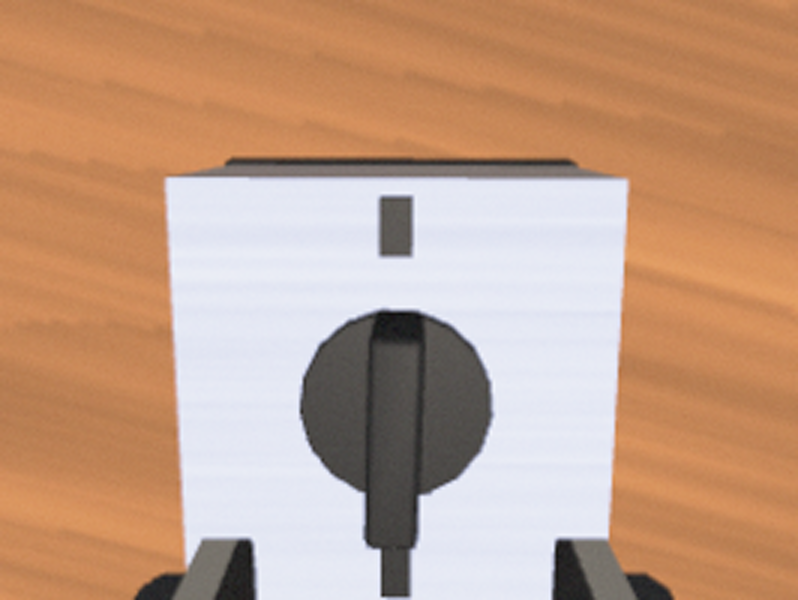

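View pics/s10.png

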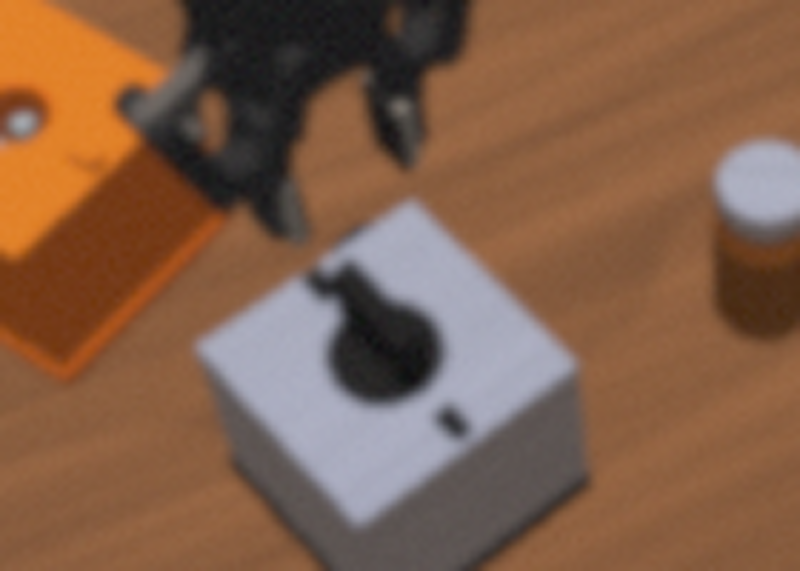

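```bash
python3 -m jog '[{"tx":-1,"ty":10,"tz":-1.3,"spin":0.8,"jaw":0.6},{"tx":0,"ty":20,"tz":0,"spin":0.7,"jaw":0.6},{"tx":0,"ty":20,"tz":0,"spin":0,"jaw":0.6},{"tx":0,"ty":20,"tz":0,"spin":0,"jaw":0.6},{"tx":0,"ty":13,"tz":0,"spin":0,"jaw":0.6},{"tx":0,"ty":7,"tz":0,"spin":0,"jaw":0.6},{"tx":0,"ty":0,"tz":0,"spin":0,"jaw":0.6}]'
python3 to.py .4911 -.1693 .116
```

```text
t: 24.4
tool_pos: [0.4869, -0.167, 0.1139]
ee_rot: [0.558, -0.553, 0.444, -0.432]
contact_force: [-0.1, -0.2, 0.0]
opening: 0.0343
t 24.40 toolx -76.5 down [-0.009   0.0159 -0.9998] pos [ 0.4869 -0.167   0.1139] F [-0.1 -0.2  0. ] M [-0.017 -0.035 -0.005] open 0.0343 q6 0.80
shift [ 3.2 -2.1  3.6] dq 0.008
```

```bash
python3 -m jog '[{"tx":3.2,"ty":-1.5,"tz":3.6,"spin":0,"jaw":0.6},{"tx":0,"ty":0,"tz":0,"spin":0,"jaw":0.7},{"tx":0,"ty":0,"tz":0,"spin":0,"jaw":0.7}]'
python3 to.py .4911 -.1693 .116
python3 -m jog '[{"tx":0,"ty":0,"tz":0,"spin":0,"jaw":1},{"tx":0,"ty":0,"tz":0,"spin":0,"jaw":1},{"tx":0,"ty":0,"tz":0,"spin":0,"jaw":1},{"tx":0,"ty":0,"tz":0,"spin":0,"jaw":1}]'
python3 to.py .4911 -.1693 .116
python3 -m jog '[{"tx":0,"ty":0,"tz":0,"spin":-1.6,"jaw":1},{"tx":0,"ty":0,"tz":0,"spin":-1.6,"jaw":1},{"tx":0,"ty":0,"tz":0,"spin":0,"jaw":1},{"tx":0,"ty":0,"tz":0,"spin":0,"jaw":1}]'
python3 to.py .4911 -.1693 .116
```

```text
t: 24.78
tool_pos: [0.4929, -0.1703, 0.1175]
ee_rot: [0.558, -0.552, 0.443, -0.433]
contact_force: [-0.0, -0.2, 0.0]
opening: 0.0259
t 24.77 toolx -76.6 down [-0.0054  0.0138 -0.9999] pos [ 0.4929 -0.1703  0.1175] F [-0.  -0.2  0. ] M [-0.055 -0.006  0.043] open 0.0259 q6 0.80
shift [-1.3  1.6 -1.5] dq 0.011
t: 25.28
tool_pos: [0.4928, -0.1694, 0.1179]
ee_rot: [0.558, -0.552, 0.443, -0.433]
contact_force: [0.7, 0.6, -0.2]
opening: 0.0106
t 25.27 toolx -76.6 down [-0.0054  0.0158 -0.9999] pos [ 0.4928 -0.1694  0.1179] F [ 0.7  0.6 -0.2] M [ 0.17  -0.055  0.001] open 0.0106 q6 0.80
shift [-0.4  1.9 -1.6] dq 0.001
t: 25.78
tool_pos: [0.4926, -0.1691, 0.1179]
ee_rot: [0.571, -0.564, 0.427, -0.416]
contact_force: [-0.6, 0.8, 0.7]
opening: 0.0108
t 25.77 toolx -73.2 down [-0.0061  0.0167 -0.9998] pos [ 0.4926 -0.1691  0.1179] F [-0.6  0.8  0.7] M [ 0.189  0.101 -0.079] open 0.0108 q6 0.74
shift [-0.2  2.  -1.5] dq 0.002
```

```bash
python3 -m jog '[{"tx":0,"ty":0,"tz":0,"spin":0,"jaw":0.8},{"tx":0,"ty":0,"tz":0,"spin":0,"jaw":0.6},{"tx":0,"ty":0,"tz":0,"spin":0,"jaw":0.6},{"tx":0,"ty":0,"tz":0,"spin":0,"jaw":0.6},{"tx":0,"ty":-6,"tz":0,"spin":0,"jaw":0.6},{"tx":0,"ty":-15,"tz":0,"spin":0,"jaw":0.6},{"tx":0,"ty":-25,"tz":0,"spin":0,"jaw":0.6},{"tx":0,"ty":-30,"tz":0,"spin":0,"jaw":0.6},{"tx":0,"ty":-15,"tz":0,"spin":1,"jaw":0.5},{"tx":0,"ty":0,"tz":0,"spin":0.5,"jaw":0.5},{"tx":0,"ty":0,"tz":0,"spin":0,"jaw":0.5},{"tx":0,"ty":0,"tz":0,"spin":0,"jaw":0.5}]'
python3 to.py .4911 -.1693 .1155
python3 - <<'E'
from h import *
o=readout.get_obs();np.save("o11.npy",o,allow_pickle=True)
im=imaging.get_image("wrist");save("w11",im);save("w11c",cv2.resize(im[70:270,150:416],(798,600),interpolation=cv2.INTER_CUBIC))
E
```

```text
t: 27.28
tool_pos: [0.4931, -0.1713, 0.214]
ee_rot: [0.565, -0.559, 0.434, -0.425]
contact_force: [0.0, 0.2, -0.0]
opening: 0.0426
t 27.27 toolx -74.7 down [-0.0048  0.0139 -0.9999] pos [ 0.4931 -0.1713  0.214 ] F [ 0.   0.2 -0. ] M [ 0.012 -0.009 -0.008] open 0.0426 q6 0.77
shift [-1.  98.6 -1.3] dq 0.013
```

View pics/w11c.png

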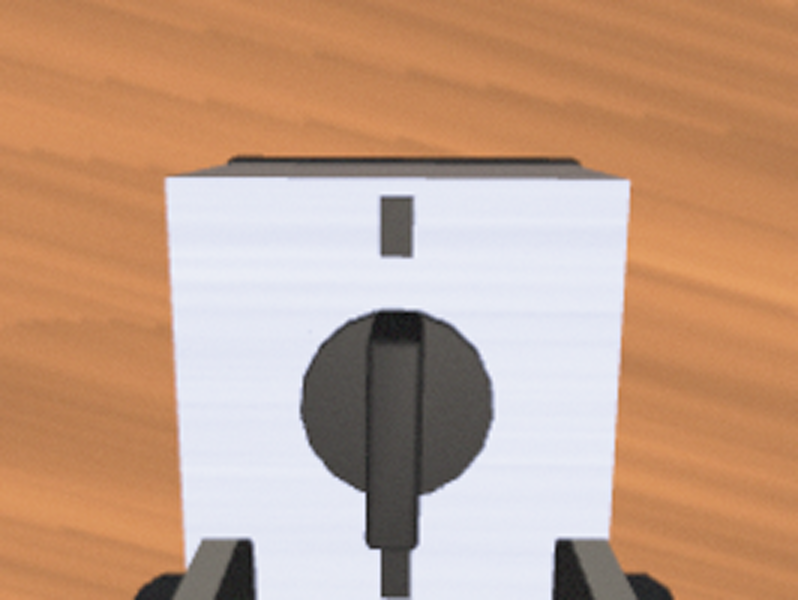

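```bash
python3 - <<'E'
from h import *
o=np.load("o11.npy",allow_pickle=True).item();c=cam("wrist",o)
f=lambda p:np.array(p)/3.-.33+[150,70]
for z in(.106,.112,.116):
    P=onplane(c,f([[300.5,405],[493,405]]),z);print(z,"flange width",np.linalg.norm(P[0]-P[1]))
P=onplane(c,f([[165,178],[630,180]]),.1);print("mill edge",np.linalg.norm(P[0]-P[1]))
P=onplane(c,f([[367.5,343],[421.5,343],[417,548],[366.5,548]]),.14)
d=(P[0]+P[1]-P[2]-P[3])/2;print(P.mean(0),np.linalg.norm(d),np.degrees(np.arctan2(d[1],d[0])))
o=readout.get_obs();print(o["t"],o["contact_force"])
save("t11",imaging.get_image("top"));save("s11",imaging.get_image("scene"))
a=cv2.imread("pics/s0.png") if 0 else cv2.imread("pics/scene0.png");b=cv2.imread("pics/s11.png")
D=cv2.absdiff(a,b).max(2);D=(D>40).astype(np.uint8);n,l,s,ce=cv2.connectedComponentsWithStats(D)
for i in range(1,n):
    if s[i,4]>15: print(s[i])
E
```

```text
0.106 flange width 0.046987015798394524
0.112 flange width 0.04585895690819378
0.116 flange width 0.045106917648059984
mill edge 0.10983476185610573
[ 0.49160284 -0.16926607  0.14      ] 0.045723944815275634 14.41901558436199
27.325 [ 0.31130245 -0.50204966  0.01309594]
[   0    0   58   47 1432]
[ 169    0   56   35 1413]
[ 173    0   83  121 3010]
[ 258    0   29   72 1661]
[163  42   8  12  46]
[ 146   55   81   85 2293]
[ 229   67   45   41 1388]
[151  72   5  23  43]
[ 170  130   64   83 2757]
[187 152   9   2  16]
[351 173  20  24 307]
[207 216  21  25 378]
```

View pics/s11.png

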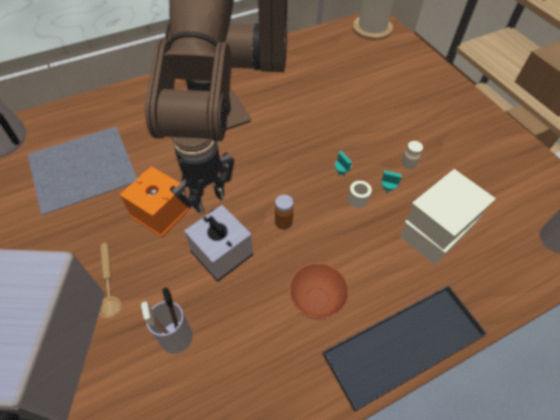

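```bash
python3 -c "
from bench import bot,readout
print(bot.hand_in(), readout.get_obs()['t'])"
```

```text
the job is handed in; nothing more can be done
the job is handed in; nothing more can be done
```

The burr is back in the mill with its key home, its flange seated and its fin turned to the lock position. I handed the job in at about 27 s of the 72 s allowed.

- **Finding the drive angle:** the wrist camera showed the slot about 49.5° anticlockwise of the lug line. I turned the burr to that angle before lowering it, so the key dropped straight in with no searching. The vertical force reading stayed within about 2 N.
- **Seating:** with the key in, I let go once so the burr could settle flat. I then regripped and turned it to the lug line.
- **A check that failed:** after the first release the fin measured about 1.6° short of the lug line. A 1.6° correction had no effect, because the burr sprang back. A second correction with about 1.6° of overshoot worked.
- **Last checks:**
  - The fin measured 14.4° against 14.9–15.0° for the lug line, and its centre was within about 1 mm of the throat axis.
  - The flange width in the picture fits the flange lying on the mill top, not standing 6–10 mm above it.
  - The gripper was open and clear.
  - Comparing scene pictures from before and after showed changes only at the arm, the emptied ring and the mill top.

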